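# Third hand at the mask stage: press the photomask against its fence

## Robot

A 6-joint arm with a two-finger parallel gripper is mounted at the origin on the work surface. World frame = base frame: x ahead of the robot, y to its left, z up, the work surface at z = 0. Lengths are in mm, angles in rad, forces in N, time in s.
With the tool pointing down it reaches from about 400 to 925 mm from the base axis. Payload 12.5 kg.
Tool frame: the origin (TCP) lies at the very end of the fingers, on their centre line; the grasp point (between the pads) lies env.grip_point_offset behind it (env.grip_point_offset is the distance from the TCP to the grasp point, in mm); y points along the fingers, z is the direction in which the jaws open and shut, and the axes are right-handed (so a half turn about y gives the same grasp; the last joint's range is limited). The gripper opens to 95 mm and grips with 3 to 60 N. Pads are 20 mm wide; open, the fingers measure 119 mm over their backs; the gripper's body (75 mm by 180 mm) begins 59 mm behind the grasp point.
Start: joints at [-1.345, 0.491, 1.559, -0, 1.092, -0.106], TCP at [203.614, -590.921, 214.661] pointing down, gripper open.
Joint ranges: [-3.1, 3.1], [-0.84, 2.19], [0.05, 2.79], [-1.13, 4.28], [0.06, 2.93], [-2.69, 2.69]. Speed limits (rad/s): [2.22, 2.22, 2.79, 3.14, 3.14, 3.14].

## Interface

Orientations are given as [roll, pitch, yaw] about the fixed x, y, z axes, in that order (R = Rz(yaw) Ry(pitch) Rx(roll)).
In Python, from cell import readout, read_camera, env, nets gives the robot as it stands.
- The arm moves only by the tool apply_moves, never from a script. Its argument "increments" is a list of rows, each a list of 3 entries, a list of its own where there are three numbers: the shift along the tool's x, y, z in cm, then the turn, a rotation vector about the tool's x, y, z in degrees, then the finger opening in cm, from 0 to 9.51. A call has exactly 5 rows; each row shifts and turns the pose as measured when the row begins, along the tool's axes as they then stand; what a row does not reach is not made up. A row lasts 1/8 s, in which the tool goes at most 62.5 mm and 10.7 degrees, less where a joint would pass 70% of its speed; a pose out of reach is approached as far as the arm can. A call with a gripper value outside its range is refused whole. The fingers move at their own pace and stop on an object; the grip force is fixed at half the most. Time passes only in rows, so rows that do not move let the fingers close, or fill a call up. It gives the time, the measured TCP pose, the force and the opening at its end, in the units of the state.
- readout.state(): the state, without advancing time (a new reading comes with each control period).
- read_camera(name): name is "side" or "top" or "wrist"; returns a dict with "img" (384x512x3 uint8, red, green, blue), "vfov" (degrees; the focal length in pixels is half the picture's height over the tangent of half this angle, whatever the lens; pixels are square), "cx", "cy" (the principal point, pixels), "distortion" ([k1, k2, p1, p2, k3] as OpenCV has them; the pictures are not rectified), "rvec" (rotation vector, rad) and "tvec" (3), from world to camera coordinates, as OpenCV has them; the wrist camera has in their place "mount" (4x4, takes a point from camera to tool coordinates, whose origin is the TCP and whose axes are the tool frame's). Camera axes: x right, y down, z forward; pixel columns grow to the right and rows downward; lengths in mm; the calibration is good to about 2 mm. A picture is of the moment at which its call begins: read the wrist's pose just before it. There is no depth.
- env.job_done(): hands the job in, once; it reports no verdict.
Trained networks look in a picture, given as the dict that the camera call returned (one of the last four; its "shot" number tells which), for a name from the list of things; names that differ only in an ending like _2 or _b are one class to them, and where a whole thing is asked for, a point or a joint stands for the part that bears it (a point fixed in the world has none). Each returns a list of dicts, best first, with "confidence" (0 to 1); they miss things now and then, are a little off and sometimes report something else, mostly with a low value. They report only what shows in the picture. A call takes as long as a camera call. They do not tell look-alikes from the thing itself.
- nets.look_for(picture, thing): "point" ([x, y, z] in mm, in the coordinates of the camera as it stood for that picture, good to about 4 mm: the middle of the surface that is visible of it).
- nets.mark_of(picture, thing): "point" ([x, y, z] in mm, in the coordinates of the camera as it stood for that picture, good to about 4 mm: a listed point, or the origin of a listed thing).
The state is a dict: "t": time; "joints": joint angles; "qvel": joint speeds; "tau": joint torques, N m; "eef_pos": TCP position; "tcp_rot": TCP orientation; "ft_force": force on the tool from outside, world axes, zero at the start; "moment": the same for the moment, N m; "opening": opening from 0.0 (shut) to 1.0 (fully open).
Only numpy, scipy, OpenCV 4.12 (cv2) and the standard library are available. Lean on these libraries where they do the work, as an engineer would, in place of code of your own. Each camera call takes 0.05 s, during which the arm holds its last target. There are 200 camera calls.

## Task

I want to clamp this framed photomask on its mounting stage and need a third hand: slide it flat over the bed until it lies fully home in the corner, one side of the frame flush along the long fence and the next side up against the short side stop. Then keep it pressed against the long fence with a gentle, steady push of about 8 newtons, so that I can swing the clamps over and tighten them: finish while still holding that push, do not let go. There is glass in it, so don't ram it, tip it or lift it, and leave the other things on the bench where they are.

Things in the scene. Friction and masses are not known exactly. Their poses are not given: they have to be found in the camera images.
- stage: stage fixed on the bench: flat black bed on a grey base. Origin at bench level under the point where the mask's centre lies when home; bed 45 mm above it, from -155 to +130 mm in x and -150 to +130 mm in y, with a flush white 110 mm square window. x points away from the robot, square to the fence (turned up to 0.3 rad), y left along it. Nothing stands on the bed on the mask's -x and -y sides.
- fence: the long fence: rigid bright aluminium bar at the far side of the bed, 156 mm long, 16 wide, 12 high. Origin at bed level in the middle of its working face, which looks to the stage's -x; axes parallel to the stage's. 80 mm in +x from the stage's origin. Behind it stand two toe clamps, up to 33 mm above the bed.
- side_stop: the short side stop: rigid bright aluminium bar at the left side of the bed, 50 mm long (along the stage's x), 16 wide, 12 high. Origin at bed level in the middle of its working face, which looks to the stage's -y; axes parallel to the stage's. 80 mm in +y from the stage's origin.
- mask: loose framed photomask: square aluminium frame 160 x 160 x 16 mm, bars 12 wide, glass with a brassy chip pattern set 9 mm below the frame's top; 0.42 kg. Origin at the centre of its underside, axes along its sides, z up. Starts flat on the bed, 20 to 60 mm short of home both ways, turned up to 0.2 rad from the stage; slides under 1 to 2 N. Home: +x side on the fence, +y side on the side stop.
- driver: bystander: screwdriver 170 mm long lying on the bench left of the stage; origin near its middle, handle to its -x
- eyepiece: bystander: black microscope eyepiece, 38 mm across, 52 mm high, standing on the bench left of the stage; origin under its centre
- mask_box: bystander: closed flat mask box, 176 mm square, 30 mm high, on the bench to the right of the stage; origin under its centre
- dish: bystander: shallow steel dish, 80 mm across, 20 mm high, on the bench left of the stage; origin under its centre
There are look-alikes about, which are no part of the job. Of the things shaped like the mask, the aluminium one is meant.

How it is judged (in metres and radians):
At the end, for the whole second after the job is handed in: The framed mask lies flat on the bed, its far side within 2.5 mm of the long fence and square to it within 0.02 rad, its left side within 3 mm of the side stop, at rest; the robot still pushes on it and the frame bears on the fence with 4 to 14 N (x of mask in the frame of fence above -0.0825 m and y of mask in the frame of side_stop above -0.083 m and angle between the x axis of mask and the x axis of stage, either way round below 0.02 rad and angle between mask's own z axis and vertical below 0.03 rad and z of mask in the frame of stage below 0.048 m and contact force between mask and fence between 4 and 14 N and contact force between any of the fingers, the arm and mask above 3 N and linear speed of mask below 0.005 m/s); the arm keeps its last pose, push and grip.
It fails at once if the mask is rammed (over 40 N against the fence, the side stop or the gripper) (contact force between mask and fence above 40 N or contact force between mask and side_stop above 40 N or contact force between the fingers and mask above 40 N).
It fails at once if the mask is tipped or lifted (angle between mask's own z axis and vertical above 0.1 rad or z of mask in the frame of stage above 0.06 m).
It fails at once if a bystander is moved by more than 20 mm (distance of any of driver, eyepiece, mask_box, dish from where it was at the start of the episode above 0.02 m).
It also fails if it takes over 58 s, if anything falls off the work surface, if the arm or the gripper's body presses on something with over 40 N, if the wrist force passes 120 N, or if a joint passes its speed limit or range.

## Working session

There is one attempt and no reset: what is moved stays moved. The work goes in short steps, Python scripts to look and compute and a tool call to move; the robot and the scene stay as the last step left them, time stands still between calls to the robot, and variables do not carry over. Pictures are saved under pics/ and viewed, about 8 in all and at most 12, crops included, and the job is handed in when it is done.

Besides the shell and the picture viewer there is one more tool, called after "Emit:" as a command line: name --argument value ..., lists and objects as JSON in quotes. apply_moves: Moves the arm, as the interface text tells. Its arguments: {"type":"object","properties":{"increments":{"type":"array"}},"required":["increments"]}

```bash
ls; mkdir -p pics; python3 - <<'E'
from cell import readout, read_camera, env, nets
import cv2, numpy as np
print(readout.state(), env.grip_point_offset)
ims=[]
for n in ("top","side"):
    p=read_camera(n); ims.append(p["img"])
    print(n,p["vfov"],p["cx"],p["cy"],p["distortion"],p["rvec"],p["tvec"])
    for th in("mask","stage","fence","side_stop"):
        R=cv2.Rodrigues(np.array(p["rvec"],float))[0]
        for d in nets.mark_of(p,th): print(th,round(d["confidence"],2),np.round(R.T@(np.array(d["point"])-np.array(p["tvec"]).ravel()),1))
cv2.imwrite("pics/a.png",ims[0][:,:,::-1]);cv2.imwrite("pics/b.png",ims[1][:,:,::-1])
E
```

```text
pics
{'t': 0.0, 'joints': array([-1.34459412e+00,  4.91563417e-01,  1.55947868e+00, -1.10780550e-05,
        1.09170384e+00, -1.05611836e-01]), 'qvel': array([ 0.00157774, -0.00039379,  0.0021729 , -0.00028527, -0.00176864,
        0.00015476]), 'tau': array([-8.38585947e-05, -6.12644649e+01, -2.58185649e+01,  6.91721658e-02,
        4.82101401e-02, -1.18851349e-04]), 'eef_pos': array([ 203.55250928, -590.6493503 ,  214.04928918]), 'tcp_rot': array([-1.57194422e+00,  1.11803975e-04, -2.80977356e+00]), 'ft_force': array([-0.64673063, -1.09858302, -0.5178448 ]), 'moment': array([ 0.06384255, -0.0123494 , -0.02867276]), 'opening': 1.001674535812433} 18.8
top 50.47843885027767 255.681919552186 192.4851867668913 [-0.07534322  0.          0.          0.          0.        ] [ 2.14592401 -2.1585847   0.14501245] [  34.6331403   478.91552498 1372.52566519]
mask 0.88 [ 752.5 -289.7   -0.9]
mask 0.85 [619.5  17.2  41.8]
mask 0.67 [339.3 233.3   2.8]
fence 0.48 [740.7  16.3  47.9]
side_stop 0.47 [688.9 114.   43.4]
side_stop 0.19 [751.8 325.9  -2.9]
side 53.80640044634729 255.63452442460067 186.60884002360035 [-0.00305644  0.          0.          0.          0.        ] [ 0.08001665 -2.75710391  1.41943932] [ 489.83100044   37.91826511 1145.58821856]
mask 0.83 [ 175.9 -308.9    1.2]
mask 0.75 [339.5 237.1  -0.5]
mask 0.59 [ 7.610e+02 -2.914e+02 -7.000e-01]
stage 0.65 [669.6  43.7  -1.2]
stage 0.18 [ 7.533e+02  3.262e+02 -6.000e-01]
fence 0.58 [750.1  16.4  48.3]
side_stop 0.5 [689.8 118.4  48.6]
```

View pics/a.png

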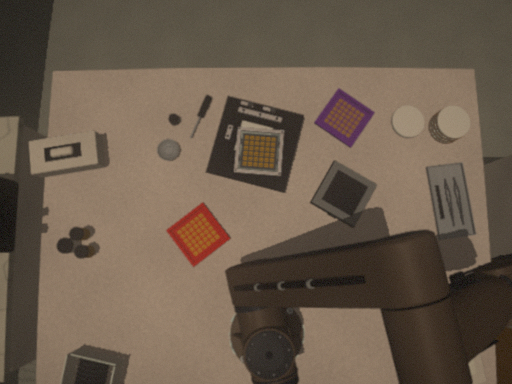

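View pics/b.png

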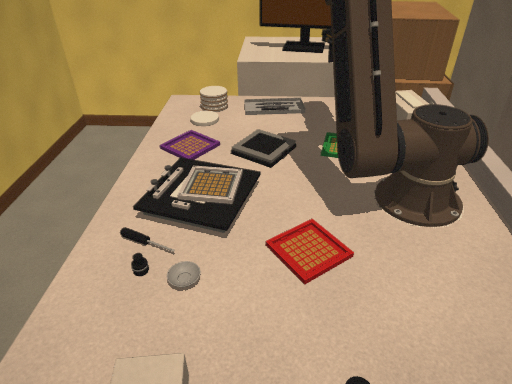

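The top view shows four mask-like things: an aluminium one on the black bed at (259,152), purple at (345,117), red at (199,234), and green (side view 330,145). The aluminium one on the bed fits the description. I'll confirm it with an enlarged, rectified crop.

```bash
cat > h.py <<'E'
from cell import readout, read_camera, env, nets
import cv2, numpy as np
def K(p):
    f=p["img"].shape[0]/2/np.tan(np.radians(p["vfov"]/2)); return np.array([[f,0,p["cx"]],[0,f,p["cy"]],[0,0,1.]])
def ortho(p,z,x0,x1,y0,y1,s):
    """bird's eye of plane z; col=(y1-y)*s, row=(x1-x)*s"""
    c,r=np.meshgrid(np.arange(int((y1-y0)*s)),np.arange(int((x1-x0)*s)))
    P=np.stack([x1-r/s,y1-c/s,np.full(c.shape,float(z))],-1).reshape(-1,3)
    q=cv2.projectPoints(P,np.array(p["rvec"],float),np.array(p["tvec"],float),K(p),np.array(p["distortion"],float))[0].reshape(*c.shape,2).astype(np.float32)
    return cv2.remap(p["img"],q[...,0],q[...,1],cv2.INTER_CUBIC)
E
python3 - <<'E'
from h import *
p=read_camera("top")
a=ortho(p,61,480,840,-140,220,2); a=cv2.convertScaleAbs(a,alpha=1.3)
cv2.imwrite("pics/c.png",cv2.resize(a,(600,600))[:,:,::-1] if 0 else a[:600,:,::-1])
E
```

```text
(no output)
```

View pics/c.png

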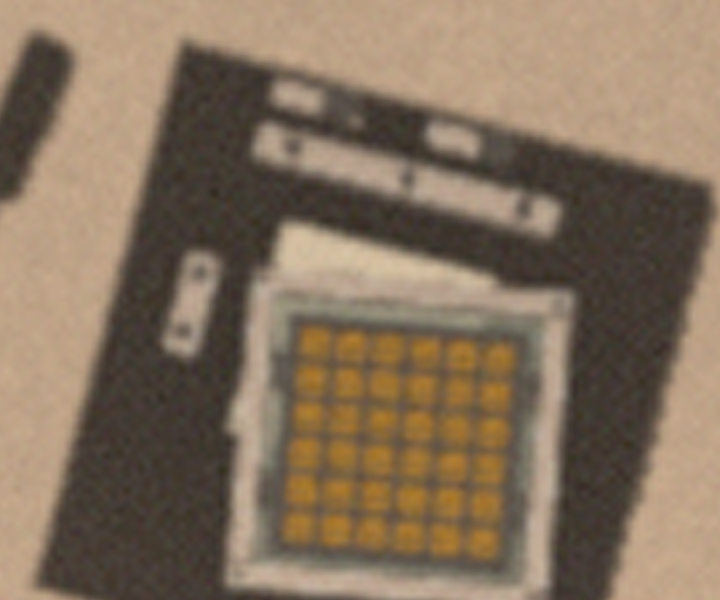

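Confirmed: aluminium frame with brassy pattern on the black bed; in this 2 px/mm view its corners are about (258,268), (574,290), (548,600), (228,590). The fence face runs (252,158)-(552,238). Next I measure both bars more precisely.

```bash
python3 - <<'E'
from h import *
p=read_camera("top"); s=4
def w(r): return (840-r[:,1]/s),(220-r[:,0]/s)
for z,name in((57,"bars"),):
    a=ortho(p,z,480,840,-140,220,s); g=cv2.GaussianBlur(a.max(2),(5,5),0)
    for t in(90,110):
        m=(g>t).astype(np.uint8)
        n,l,st,c=cv2.connectedComponentsWithStats(m)
        for i in range(1,n):
            if 500<st[i,4]<90000:
                b=cv2.boxPoints(cv2.minAreaRect(np.argwhere(l==i)[:,::-1].astype(np.float32)))
                x,y=w(b); e=[(np.hypot(x[k+1]-x[k],y[k+1]-y[k])) for k in(0,1)]
                k=int(np.argmax(e)); ang=np.degrees(np.arctan2(y[k+1]-y[k],x[k+1]-x[k]))
                print(t,st[i,4],"c",round(x.mean(),1),round(y.mean(),1),"size",np.round(e,1),"long dir deg",round(ang,1))
a=ortho(p,61,480,840,-140,220,s)
# mask: golden pattern
h=cv2.cvtColor(a,cv2.COLOR_RGB2HSV); m=((h[...,1]>140)&(h[...,2]>60)).astype(np.uint8); m=cv2.morphologyEx(m,cv2.MORPH_CLOSE,np.ones((25,25)))
n,l,st,c=cv2.connectedComponentsWithStats(m); i=1+np.argmax(st[1:,4])
b=cv2.boxPoints(cv2.minAreaRect(np.argwhere(l==i)[:,::-1].astype(np.float32))); x,y=w(b)
print("pattern",x.mean(),y.mean(),np.degrees(np.arctan2(np.diff(y),np.diff(x))))
E
```

```text
90 5645 c 793.6 70.9 size [14.9 27.1] long dir deg -105.6
90 5927 c 772.9 -7.1 size [16.3 28.7] long dir deg -104.5
90 45186 c 751.4 16.6 size [ 19.9 157.9] long dir deg -105.0
90 14409 c 689.6 124.4 size [53.  19.3] long dir deg -15.7
110 3695 c 793.5 71.0 size [11.5 23.4] long dir deg -105.5
110 3979 c 772.5 -6.9 size [11.9 25.6] long dir deg -103.8
110 3342 c 769.2 82.4 size [15.6 18.1] long dir deg -110.6
110 12974 c 758.7 44.5 size [16.3 56. ] long dir deg -105.2
110 13075 c 743.4 -12.8 size [16.3 55.3] long dir deg -105.0
110 3161 c 733.8 -50.2 size [16.3 15.6] long dir deg -22.2
110 9098 c 689.5 124.5 size [49.7 15.8] long dir deg -16.5
110 1392 c 682.2 -11.8 size [17.5  6.5] long dir deg -90.0
110 1966 c 670.4 62.4 size [12.2 11.8] long dir deg -90.0
110 2032 c 668.9 44.7 size [11.7 12.7] long dir deg -103.5
110 1863 c 666.5 25.5 size [11.  12.5] long dir deg 180.0
110 1591 c 666.0 7.4 size [12.8  9.5] long dir deg -90.0
110 2269 c 663.2 -10.6 size [12.2 12.5] long dir deg 180.0
110 1487 c 663.0 -29.5 size [ 9.4 11.8] long dir deg -104.7
110 1830 c 652.0 64.7 size [11.9 11.7]
[... 1066 characters left out ...]
15 c 596.3 50.7 size [10.6 12.4] long dir deg -120.4
110 2297 c 593.0 32.0 size [12.  13.5] long dir deg 180.0
110 2190 c 591.6 14.1 size [11.9 13.9] long dir deg -98.1
110 2204 c 589.9 -4.9 size [12.2 13.2] long dir deg 180.0
110 2113 c 589.2 -22.9 size [12.8 12. ] long dir deg -90.0
110 2017 c 578.0 70.8 size [12.4 11.9] long dir deg -18.4
110 2622 c 576.2 52.1 size [13.2 13.5] long dir deg 180.0
110 2001 c 575.3 33.7 size [12.3 12. ] long dir deg -11.3
110 2150 c 573.1 15.5 size [12.5 13.2] long dir deg 180.0
110 2548 c 571.5 -2.6 size [13.2 13. ] long dir deg -90.0
110 2108 c 569.8 -21.1 size [13.2 12. ] long dir deg -90.0
pattern 618.80066 20.957531 [ -4.9697433 -94.969734  175.03024  ]
```

```bash
cat >> h.py <<'E'
from scipy.spatial.transform import Rotation as Ro
O=np.array([666.8,39.6]); A=np.radians(-15.2); ex=np.array([np.cos(A),np.sin(A)]); ey=np.array([-ex[1],ex[0]])
def goal(sx,sy,z,yawdeg): return np.r_[O+sx*ex+sy*ey,z],Ro.from_euler("xyz",[-90,0,yawdeg],degrees=True)
def pose():
    s=readout.state(); return s["eef_pos"],Ro.from_euler("xyz",s["tcp_rot"])
def stg(s=None):
    s=s or readout.state(); d=s["eef_pos"][:2]-O
    print("t %.2f stage xy %.1f %.1f z %.1f yaw %.1f"%(s["t"],d@ex,d@ey,s["eef_pos"][2],np.degrees(s["tcp_rot"][2])),"F stage",np.round([s["ft_force"][:2]@ex,s["ft_force"][:2]@ey,s["ft_force"][2]],1),"open %.2f"%s["opening"])
def plan(g,n):
    p,R=pose(); G,RG=g; rv=(R.inv()*RG).as_rotvec()
    for k in range(n):
        d=(R.inv().apply(G-p)/(n-k))
        print(np.round(d/10,2).tolist(),np.round(np.degrees(rv/n),1).tolist()); p=p+(G-p)/(n-k); R=R*Ro.from_rotvec(rv/n)
E
python3 -c "
from h import *
stg(); plan(goal(-40,-150,200,-105.2),15)"
```

```text
t 0.60 stage xy -281.7 -729.9 z 214.7 yaw -161.0 F stage [-0.1 -0.7  0.5] open 1.00
[-3.51, 0.1, -2.29] [-0.0, -3.7, 0.0]
[-3.65, 0.1, -2.06] [-0.0, -3.7, 0.0]
[-3.77, 0.1, -1.82] [-0.0, -3.7, 0.0]
[-3.88, 0.1, -1.57] [-0.0, -3.7, 0.0]
[-3.98, 0.1, -1.31] [-0.0, -3.7, 0.0]
[-4.05, 0.1, -1.05] [-0.0, -3.7, 0.0]
[-4.11, 0.1, -0.79] [-0.0, -3.7, 0.0]
[-4.16, 0.1, -0.52] [-0.0, -3.7, 0.0]
[-4.18, 0.1, -0.25] [-0.0, -3.7, 0.0]
[-4.19, 0.1, 0.02] [-0.0, -3.7, 0.0]
[-4.18, 0.1, 0.29] [-0.0, -3.7, 0.0]
[-4.15, 0.1, 0.56] [-0.0, -3.7, 0.0]
[-4.1, 0.1, 0.83] [-0.0, -3.7, 0.0]
[-4.04, 0.1, 1.1] [-0.0, -3.7, 0.0]
[-3.96, 0.1, 1.36] [-0.0, -3.7, 0.0]
```

Emit:
apply_moves --increments '[[[-3.5,0.1,-2.3],[0,-3.7,0],9.5],[[-3.6,0.1,-2.1],[0,-3.7,0],9.5],[[-3.8,0.1,-1.8],[0,-3.7,0],9.5],[[-3.9,0.1,-1.6],[0,-3.7,0],9.5],[[-4.0,0.1,-1.3],[0,-3.7,0],9.5]]'

```text
t: 1.23
eef_pos: [333.4, -422.0, 209.2]
tcp_rot: [-1.57, -0.0, -2.482]
ft_force: [0.0, -0.0, -0.4]
opening: 0.998
```

Emit:
apply_moves --increments '[[[-4.0,0.1,-1.0],[0,-3.7,0],9.5],[[-4.1,0.1,-0.8],[0,-3.7,0],9.5],[[-4.2,0.1,-0.5],[0,-3.7,0],9.5],[[-4.2,0.1,-0.2],[0,-3.7,0],9.5],[[-4.2,0.1,0],[0,-3.7,0],9.5]]'

```text
t: 1.85
eef_pos: [465.1, -250.6, 204.8]
tcp_rot: [-1.568, -0.001, -2.148]
ft_force: [0.8, 0.0, -0.9]
opening: 1.001
```

```bash
python3 -c "
from h import *
stg(); plan(goal(-40,-150,120,-105.2),10)"
```

```text
t 1.85 stage xy -118.6 -332.9 z 204.8 yaw -123.1 F stage [ 0.8  0.3 -0.9] open 1.00
[-1.98, 0.85, 0.18] [-0.0, -1.8, 0.0]
[-1.98, 0.85, 0.25] [-0.0, -1.8, 0.0]
[-1.97, 0.85, 0.31] [-0.0, -1.8, 0.0]
[-1.96, 0.85, 0.37] [-0.0, -1.8, 0.0]
[-1.94, 0.85, 0.43] [-0.0, -1.8, 0.0]
[-1.93, 0.85, 0.49] [-0.0, -1.8, 0.0]
[-1.91, 0.85, 0.55] [-0.0, -1.8, 0.0]
[-1.89, 0.85, 0.61] [-0.0, -1.8, 0.0]
[-1.87, 0.85, 0.67] [-0.0, -1.8, 0.0]
[-1.85, 0.85, 0.73] [-0.0, -1.8, 0.0]
```

Emit:
apply_moves --increments '[[[-2.0,0.8,0.2],[0,-1.9,0],9.5],[[-2.0,0.8,0.3],[0,-1.9,0],9.5],[[-2.0,0.8,0.3],[0,-1.9,0],9.5],[[-2.0,0.8,0.4],[0,-1.9,0],9.5],[[-2.0,0.8,0.4],[0,-1.9,0],9.5]]'

```text
t: 2.48
eef_pos: [531.0, -166.7, 164.6]
tcp_rot: [-1.565, -0.002, -1.974]
ft_force: [0.5, -0.5, -0.3]
opening: 0.998
```

Emit:
apply_moves --increments '[[[-1.9,0.8,0.5],[0,-1.8,0],9.5],[[-1.9,0.8,0.6],[0,-1.8,0],9.5],[[-1.9,0.8,0.6],[0,-1.8,0],9.5],[[-1.9,0.8,0.7],[0,-1.8,0],9.5],[[-1.9,0.8,0.7],[0,-1.8,0],9.5]]'

```text
t: 3.1
eef_pos: [595.6, -82.8, 122.3]
tcp_rot: [-1.565, -0.003, -1.807]
ft_force: [0.1, -0.1, -0.5]
opening: 0.999
```

```bash
python3 - <<'E'
from h import *
stg(); p,R=pose(); c=read_camera("wrist"); M=np.array(c["mount"])
for th in("mask","fence","side_stop","stage"):
    for d in nets.mark_of(c,th):
        w=p+R.apply((M@np.r_[d["point"],1])[:3]); e=w[:2]-O; print(th,round(d["confidence"],2),np.round(w,1),"stage",np.round([e@ex,e@ey],1))
cv2.imwrite("pics/d.png",c["img"][:,:,::-1])
plan(goal(-40,-150,51,-105.2),5)
E
```

```text
t 3.10 stage xy -36.7 -136.8 z 122.3 yaw -103.6 F stage [ 0.1 -0.1 -0.5] open 1.00
fence 0.65 [743.9  22.9  46.6] stage [78.8  4.1]
[0.23, 1.44, -0.07] [-0.1, 0.3, 0.0]
[0.23, 1.44, -0.07] [-0.1, 0.3, 0.0]
[0.23, 1.44, -0.06] [-0.1, 0.3, 0.0]
[0.24, 1.44, -0.06] [-0.1, 0.3, 0.0]
[0.24, 1.44, -0.06] [-0.1, 0.3, 0.0]
```

View pics/d.png

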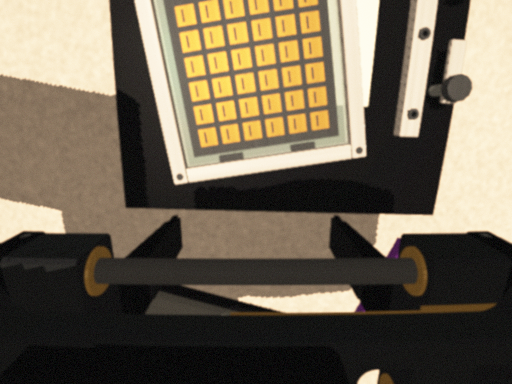

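The wrist view shows the mask's near-right side, (178,182) to (365,155), ahead of both fingertips (180,220) and (332,220). The bed edge is at row 210, so it is clear to descend.

Emit:
apply_moves --increments '[[[0.4,1.3,0],[0,0.8,0],9.5],[[0.4,1.5,0],[0,0.6,0],9.5],[[0.3,1.5,0],[0,0.3,0],9.5],[[0.2,1.5,0],[0,0,0],9.5],[[0.0,0.8,0],[0,0,0],9.5]]'

```text
t: 3.98
eef_pos: [590.7, -99.4, 52.6]
tcp_rot: [-1.565, -0.003, -1.844]
ft_force: [-0.4, -0.1, -0.2]
opening: 1.001
```

```bash
python3 -c "
from h import *
stg(); plan(goal(-40,-150,50,-105.2),1)"
```

```text
t 3.98 stage xy -37.0 -154.1 z 52.6 yaw -105.7 F stage [-0.3 -0.2 -0.2] open 1.00
[-0.4, 0.26, -0.31] [-0.3, -0.5, 0.2]
```

Emit:
apply_moves --increments '[[[-0.4,0.15,-0.1],[-0.3,-0.3,0.2],9.5],[[-0.4,0.1,-0.1],[0,0,0],9.5],[[-0.4,0,-0.1],[0,0,0],9.5],[[-0.4,0,0],[0,0,0],9.5],[[-0.4,0,0],[0,0,0],9.5]]'

```text
t: 4.6
eef_pos: [593.7, -77.6, 50.3]
tcp_rot: [-1.57, 0.001, -1.838]
ft_force: [-0.1, -0.2, 0.1]
opening: 0.996
```

Emit:
apply_moves --increments '[[[-0.4,0,0],[0,0,0],9.5],[[-0.4,0,0],[0,0,0],9.5],[[-0.4,0,0],[0,0,0],9.5],[[-0.4,0,0],[0,0,0],9.5],[[-0.4,0,0],[0,0,0],9.5]]'

```text
t: 5.22
eef_pos: [599.2, -57.1, 50.5]
tcp_rot: [-1.57, 0.001, -1.837]
ft_force: [-0.8, -1.5, 0.5]
opening: 1.0
```

```bash
python3 -c "
from h import *
stg(); plan(goal(-40,-95,50,-105.2),1)"
```

```text
t 5.22 stage xy -39.9 -111.0 z 50.5 yaw -105.3 F stage [-0.4 -1.7  0.5] open 1.00
[-1.6, 0.05, -0.02] [-0.0, -0.1, -0.0]
```

Contact at about 1.7 N. I continue slowly.

Emit:
apply_moves --increments '[[[-0.3,0.02,0],[0,0,0],9.5],[[-0.3,0,0],[0,0,0],9.5],[[-0.3,0,0],[0,0,0],9.5],[[-0.25,0,0],[0,0,0],9.5],[[-0.2,0,0],[0,0,0],9.5]]'

```text
t: 5.85
eef_pos: [602.9, -43.2, 50.3]
tcp_rot: [-1.57, 0.0, -1.837]
ft_force: [-0.2, -1.1, 0.2]
opening: 0.999
```

```bash
python3 - <<'E'
from h import *
stg(); p,R=pose(); c=read_camera("wrist"); M=np.array(c["mount"])
cv2.imwrite("pics/e.png",c["img"][:,:,::-1])
E
```

```text
t 5.85 stage xy -39.9 -96.6 z 50.3 yaw -105.3 F stage [ 0.1 -1.1  0.2] open 1.00
```

View pics/e.png

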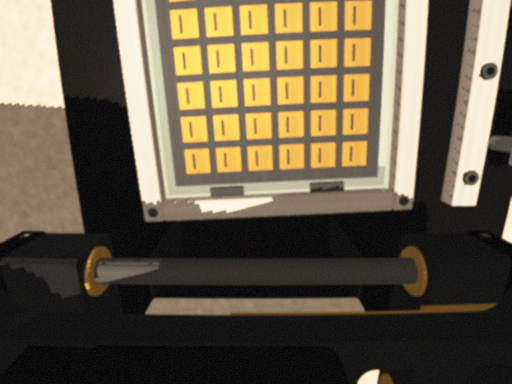

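The mask is pushed nearly square, its near side at rows 205-218 just ahead of the fingers. Small steps to the stop.

Emit:
apply_moves --increments '[[[-0.15,0,0],[0,0,0],9.5],[[-0.15,0,0],[0,0,0],9.5],[[-0.12,0,0],[0,0,0],9.5],[[-0.1,0,0],[0,0,0],9.5],[[-0.1,0,0],[0,0,0],9.5]]'

```text
t: 6.52
eef_pos: [604.1, -37.4, 50.2]
tcp_rot: [-1.571, -0.001, -1.837]
ft_force: [-3.7, -10.7, 1.6]
opening: 1.0
```

```bash
python3 -c "
from h import *
stg()"
```

```text
t 6.53 stage xy -40.3 -90.8 z 50.2 yaw -105.2 F stage [ -0.8 -11.3   1.6] open 1.00
```

Stop contact at TCP y = -90.8 (predicted -90), 11 N. Back off, rise, and go round to the near side.

Emit:
apply_moves --increments '[[[0.3,0,0],[0,0,0],9.5],[[0.8,0,0],[0,0,0],9.5],[[0.8,-0.5,0],[0,0,0],9.5],[[0,-3.5,0],[0,0,0],9.5],[[0,-3.5,0],[0,0,0],9.5]]'

```text
t: 7.15
eef_pos: [598.2, -57.4, 125.4]
tcp_rot: [-1.574, -0.0, -1.838]
ft_force: [-0.6, 0.6, 0.2]
opening: 0.995
```

```bash
python3 -c "
from h import *
stg(); plan(goal(-150,0,115,-15.2),10)"
```

```text
t 7.15 stage xy -40.7 -111.6 z 125.4 yaw -105.3 F stage [-0.8  0.5  0.2] open 0.99
[-1.11, 0.11, -1.09] [0.0, -9.0, -0.0]
[-1.27, 0.11, -0.91] [0.0, -9.0, -0.0]
[-1.4, 0.11, -0.7] [0.0, -9.0, -0.0]
[-1.49, 0.11, -0.47] [0.0, -9.0, -0.0]
[-1.54, 0.11, -0.23] [0.0, -9.0, -0.0]
[-1.56, 0.11, 0.01] [0.0, -9.0, -0.0]
[-1.54, 0.1, 0.26] [0.0, -9.0, -0.0]
[-1.48, 0.1, 0.5] [0.0, -9.0, -0.0]
[-1.38, 0.1, 0.72] [0.0, -9.0, -0.0]
[-1.25, 0.1, 0.93] [0.0, -9.0, -0.0]
```

Emit:
apply_moves --increments '[[[-1.1,0,-1.1],[0,-9,0],9.5],[[-1.3,0,-0.9],[0,-9,0],9.5],[[-1.4,0,-0.7],[0,-9,0],9.5],[[-1.5,0,-0.5],[0,-9,0],9.5],[[-1.5,0,-0.2],[0,-9,0],9.5]]'

```text
t: 7.78
eef_pos: [560.3, 9.0, 130.6]
tcp_rot: [-1.566, -0.002, -1.032]
ft_force: [-0.3, -0.0, 0.2]
opening: 0.998
```

```bash
python3 -c "
from h import *
stg(); plan(goal(-150,0,110,-15.2),5)"
```

```text
t 7.78 stage xy -94.7 -57.4 z 130.6 yaw -59.2 F stage [-0.3 -0.1  0.2] open 1.00
[-1.59, 0.41, 0.06] [-0.0, -8.8, 0.0]
[-1.57, 0.41, 0.3] [-0.0, -8.8, 0.0]
[-1.5, 0.41, 0.54] [-0.0, -8.8, 0.0]
[-1.4, 0.41, 0.76] [-0.0, -8.8, 0.0]
[-1.27, 0.41, 0.97] [-0.0, -8.8, 0.0]
```

Emit:
apply_moves --increments '[[[-1.6,0.2,0],[0,-8.8,0],9.5],[[-1.6,0.3,0.3],[0,-8.8,0],9.5],[[-1.5,0.4,0.5],[0,-8.8,0],9.5],[[-1.4,0.4,0.8],[0,-8.8,0],9.5],[[-1.3,0.4,1.0],[0,-8.8,0],9.5]]'

```text
t: 8.4
eef_pos: [519.8, 79.2, 115.3]
tcp_rot: [-1.568, -0.009, -0.24]
ft_force: [0.5, 0.8, -0.0]
opening: 0.999
```

```bash
python3 - <<'E'
from h import *
stg(); p,R=pose(); c=read_camera("wrist")
cv2.imwrite("pics/f.png",c["img"][:,:,::-1])
plan(goal(-150,0,52,-15.2),5)
E
```

```text
t 8.40 stage xy -152.3 -0.3 z 115.3 yaw -13.8 F stage [ 0.3  0.9 -0. ] open 1.00
[0.07, 1.26, -0.02] [-0.0, 0.4, 0.1]
[0.07, 1.26, -0.01] [-0.0, 0.4, 0.1]
[0.07, 1.26, -0.01] [-0.0, 0.4, 0.1]
[0.07, 1.26, -0.01] [-0.0, 0.4, 0.1]
[0.07, 1.26, -0.01] [-0.0, 0.4, 0.1]
```

View pics/f.png

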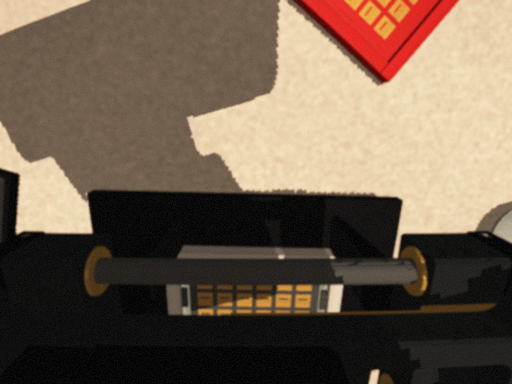

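The wrist camera now looks backward: the bed's near edge is at row 195, the mask's near side at row 247 (cols 180-333), centred and square. By the measurement, the fingers at x = -152 clear that side by about 20 mm.

Emit:
apply_moves --increments '[[[0,1.3,0],[0,0.5,0.3],9.5],[[0,1.3,0],[0,0.4,0.2],9.5],[[0,1.3,0],[0,0.3,0],9.5],[[0,1.3,0],[0,0.2,0],9.5],[[0,0.9,0],[0,0,0],9.5]]'

```text
t: 9.07
eef_pos: [519.7, 78.8, 50.0]
tcp_rot: [-1.568, 0.001, -0.269]
ft_force: [-0.6, -0.6, 0.1]
opening: 0.998
```

```bash
python3 -c "
from h import *
stg(); plan(goal(-135,0,50,-15.2),1)"
```

```text
t 9.07 stage xy -152.2 -0.7 z 50.0 yaw -15.4 F stage [-0.4 -0.8  0.1] open 1.00
[1.72, 0.0, 0.07] [-0.2, -0.2, -0.1]
```

Emit:
apply_moves --increments '[[[0.4,0,0],[0,0,0],9.5],[[0.4,0,0],[0,0,0],9.5],[[0.4,0,0],[0,0,0],9.5],[[0.4,0,0],[0,0,0],9.5],[[0.4,0,0],[0,0,0],9.5]]'

```text
t: 9.7
eef_pos: [540.7, 73.1, 50.2]
tcp_rot: [-1.568, 0.001, -0.269]
ft_force: [-0.0, -0.4, -0.7]
opening: 1.001
```

Emit:
apply_moves --increments '[[[0.4,0,0],[0,0,0],9.5],[[0.4,0,0],[0,0,0],9.5],[[0.4,0,0],[0,0,0],9.5],[[0.4,0,0],[0,0,0],9.5],[[0.4,0,0],[0,0,0],9.5]]'

```text
t: 10.32
eef_pos: [560.8, 67.6, 50.2]
tcp_rot: [-1.568, 0.002, -0.269]
ft_force: [-2.1, -0.5, -0.3]
opening: 0.998
```

```bash
python3 -c "
from h import *
stg(); plan(goal(-95,0,50,-15.2),1)"
```

```text
t 10.32 stage xy -109.6 -0.8 z 50.2 yaw -15.4 F stage [-1.9 -1.  -0.3] open 1.00
[1.46, 0.02, 0.08] [-0.2, -0.2, -0.1]
```

Emit:
apply_moves --increments '[[[0.3,0,0],[0,0,0],9.5],[[0.3,0,0],[0,0,0],9.5],[[0.25,0,0],[0,0,0],9.5],[[0.2,0,0],[0,0,0],9.5],[[0.2,0,0],[0,0,0],9.5]]'

```text
t: 10.95
eef_pos: [573.6, 64.0, 50.2]
tcp_rot: [-1.568, 0.002, -0.269]
ft_force: [-1.1, 0.6, 1.7]
opening: 1.001
```

Emit:
apply_moves --increments '[[[0.15,0,0],[0,0,0],9.5],[[0.12,0,0],[0,0,0],9.5],[[0.1,0,0],[0,0,0],9.5],[[0.1,0,0],[0,0,0],9.5],[[0.1,0,0],[0,0,0],9.5]]'

```text
t: 11.58
eef_pos: [578.0, 62.6, 50.0]
tcp_rot: [-1.569, 0.005, -0.268]
ft_force: [-6.6, 2.1, 3.5]
opening: 1.001
```

```bash
python3 -c "
from h import *
stg()"
```

```text
t 11.57 stage xy -91.7 -1.1 z 50.0 yaw -15.4 F stage [-6.9  0.3  3.5] open 1.00
```

Fence contact at about 7 N, TCP x = -91.7. I check both seams in the top and side cameras.

```bash
python3 - <<'E'
from h import *
stg(); a=ortho(read_camera("top"),59,560,790,-80,150,2.4)
b=ortho(read_camera("side"),59,560,790,-80,150,2.4)
cv2.imwrite("pics/g.png",cv2.resize(np.hstack([a,b]),(800,400))[:,:,::-1])
stg()
E
```

```text
t 11.57 stage xy -91.7 -1.1 z 50.0 yaw -15.4 F stage [-6.9  0.3  3.5] open 1.00
t 11.68 stage xy -91.7 -1.1 z 49.9 yaw -15.4 F stage [-6.6 -1.1  3. ] open 1.00
```

View pics/g.png

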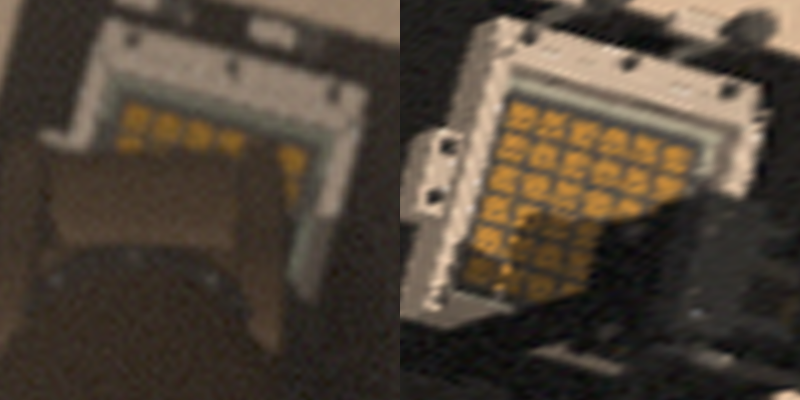

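The fence seam looks closed (left panel: bar and frame merge at row ~85), but the side-stop gap (at (440,170)) can't be resolved to 3 mm. I'll probe it physically with a second gentle y push, then return for the final hold.

Emit:
apply_moves --increments '[[[-0.4,0,0],[0,0,0],9.5],[[-0.8,0,0],[0,0,0],9.5],[[-0.3,-1.5,0],[0,0,0],9.5],[[0,-3.5,0],[0,0,0],9.5],[[0,-3.0,0],[0,0,0],9.5]]'

```text
t: 12.3
eef_pos: [562.7, 66.6, 132.4]
tcp_rot: [-1.569, 0.006, -0.268]
ft_force: [0.5, -0.5, -0.6]
opening: 0.996
```

```bash
python3 -c "
from h import *
stg(); plan(goal(0,-110,120,-105.2),10)"
```

```text
t 12.30 stage xy -107.6 -1.3 z 132.4 yaw -15.4 F stage [ 0.7 -0.3 -0.6] open 1.00
[1.08, 0.12, -1.08] [0.0, 9.0, -0.0]
[1.24, 0.12, -0.9] [0.0, 9.0, -0.0]
[1.36, 0.12, -0.7] [0.0, 9.0, -0.0]
[1.45, 0.12, -0.48] [0.0, 9.0, -0.0]
[1.51, 0.12, -0.24] [0.0, 9.0, -0.0]
[1.53, 0.12, -0.01] [0.0, 9.0, -0.0]
[1.51, 0.12, 0.23] [0.0, 9.0, -0.0]
[1.46, 0.12, 0.47] [0.0, 9.0, -0.0]
[1.37, 0.12, 0.69] [0.0, 9.0, -0.0]
[1.24, 0.12, 0.89] [0.0, 9.0, -0.0]
```

Emit:
apply_moves --increments '[[[1.1,0.1,-1.1],[0,9,0],9.5],[[1.2,0.1,-0.9],[0,9,0],9.5],[[1.4,0.1,-0.7],[0,9,0],9.5],[[1.4,0.1,-0.5],[0,9,0],9.5],[[1.5,0.1,-0.2],[0,9,0],9.5]]'

```text
t: 12.92
eef_pos: [602.1, -0.9, 136.5]
tcp_rot: [-1.564, -0.001, -1.076]
ft_force: [0.6, -0.4, 0.3]
opening: 1.0
```

Emit:
apply_moves --increments '[[[1.5,0.1,0],[0,9,0],9.5],[[1.5,0.1,0.2],[0,9,0],9.5],[[1.5,0.1,0.5],[0,9,0],9.5],[[1.4,0,0.7],[0,9,0],9.5],[[1.2,0,0.9],[0,8,0],9.5]]'

```text
t: 13.55
eef_pos: [639.2, -70.9, 139.8]
tcp_rot: [-1.559, 0.005, -1.87]
ft_force: [-0.1, -0.5, 0.0]
opening: 1.0
```

```bash
python3 -c "
from h import *
stg(); plan(goal(0,-112,50,-105.2),5)"
```

```text
t 13.55 stage xy 2.3 -113.9 z 139.8 yaw -107.2 F stage [ 0.  -0.5  0. ] open 1.00
[-0.03, 1.8, -0.07] [-0.1, -0.4, -0.1]
[-0.03, 1.8, -0.06] [-0.1, -0.4, -0.1]
[-0.03, 1.8, -0.06] [-0.1, -0.4, -0.1]
[-0.03, 1.8, -0.06] [-0.1, -0.4, -0.1]
[-0.04, 1.8, -0.05] [-0.1, -0.4, -0.1]
```

Emit:
apply_moves --increments '[[[0,2,0],[-0.3,-0.8,-0.2],9.5],[[0,2,0],[-0.3,-0.6,0],9.5],[[0,2,-0.1],[0,-0.3,0],9.5],[[0,1.8,-0.1],[0,0,0],9.5],[[0,0.9,0],[0,0,0],9.5]]'

```text
t: 14.18
eef_pos: [635.9, -68.5, 47.2]
tcp_rot: [-1.572, 0.001, -1.826]
ft_force: [-0.5, -0.8, 0.5]
opening: 0.999
```

```bash
python3 -c "
from h import *
stg(); plan(goal(0,-95,50,-105.2),1)"
```

```text
t 14.18 stage xy -1.4 -112.5 z 47.2 yaw -104.6 F stage [-0.2 -0.9  0.5] open 1.00
[-1.74, -0.27, 0.16] [0.1, 0.6, -0.1]
```

Emit:
apply_moves --increments '[[[-0.4,-0.25,0],[0,0.5,0],9.5],[[-0.4,0,0],[0,0,0],9.5],[[-0.4,0,0],[0,0,0],9.5],[[-0.2,0,0],[0,0,0],9.5],[[-0.1,0,0],[0,0,0],9.5]]'

```text
t: 14.8
eef_pos: [640.4, -52.2, 50.6]
tcp_rot: [-1.571, 0.001, -1.832]
ft_force: [0.0, -0.6, 0.5]
opening: 1.001
```

```bash
python3 -c "
from h import *
stg()"
```

```text
t 14.80 stage xy -1.4 -95.5 z 50.6 yaw -104.9 F stage [ 0.2 -0.5  0.5] open 1.00
```

Emit:
apply_moves --increments '[[[-0.12,0,0],[0,0,0],9.5],[[-0.1,0,0],[0,0,0],9.5],[[-0.1,0,0],[0,0,0],9.5],[[-0.1,0,0],[0,0,0],9.5],[[-0.05,0,0],[0,0,0],9.5]]'

```text
t: 15.42
eef_pos: [641.7, -47.9, 50.8]
tcp_rot: [-1.571, 0.001, -1.832]
ft_force: [-0.9, -3.1, 0.5]
opening: 0.999
```

```bash
python3 -c "
from h import *
stg()"
```

```text
t 15.43 stage xy -1.3 -91.0 z 50.8 yaw -105.0 F stage [-0.  -3.3  0.5] open 1.00
```

Emit:
apply_moves --increments '[[[-0.06,0,0],[0,0,0],9.5],[[-0.06,0,0],[0,0,0],9.5],[[-0.06,0,0],[0,0,0],9.5],[[-0.08,0,0],[0,0,0],9.5],[[-0.08,0,0],[0,0,0],9.5]]'

```text
t: 16.05
eef_pos: [641.9, -47.8, 50.8]
tcp_rot: [-1.571, -0.002, -1.834]
ft_force: [-2.6, -6.7, 1.0]
opening: 0.999
```

```bash
python3 -c "
from h import *
stg()"
```

```text
t 16.05 stage xy -1.1 -90.9 z 50.8 yaw -105.1 F stage [-0.8 -7.2  1. ] open 1.00
```

Solid stop at y = -90.9, the same place as the first time (-90.8), so the side is home. Now back to the near side for the final hold.

Emit:
apply_moves --increments '[[[0.4,0,0],[0,0,0],9.5],[[0.8,0,0],[0,0,0],9.5],[[0.5,-1.5,0],[0,0,0],9.5],[[0,-3.5,0],[0,0,0],9.5],[[0,-3.0,0],[0,0,0],9.5]]'

```text
t: 16.68
eef_pos: [636.4, -65.3, 132.8]
tcp_rot: [-1.575, -0.002, -1.834]
ft_force: [0.0, 0.3, 1.0]
opening: 1.002
```

```bash
python3 -c "
from h import *
stg(); plan(goal(-110,0,120,-15.2),10)"
```

```text
t 16.68 stage xy -1.9 -109.2 z 132.8 yaw -105.1 F stage [-0.1  0.3  1. ] open 1.00
[-1.09, 0.13, -1.08] [0.0, -9.0, -0.0]
[-1.25, 0.13, -0.89] [0.0, -9.0, -0.0]
[-1.37, 0.13, -0.69] [0.0, -9.0, -0.0]
[-1.46, 0.13, -0.47] [0.0, -9.0, -0.0]
[-1.52, 0.13, -0.23] [0.0, -9.0, -0.0]
[-1.54, 0.13, 0.01] [0.0, -9.0, -0.0]
[-1.52, 0.13, 0.25] [0.0, -9.0, -0.0]
[-1.46, 0.13, 0.48] [0.0, -9.0, -0.0]
[-1.37, 0.13, 0.71] [0.0, -9.0, -0.0]
[-1.24, 0.13, 0.91] [0.0, -9.0, -0.0]
```

Emit:
apply_moves --increments '[[[-1.1,0.1,-1.1],[0,-9,0],9.5],[[-1.3,0.1,-0.9],[0,-9,0],9.5],[[-1.4,0.1,-0.7],[0,-9,0],9.5],[[-1.5,0.1,-0.5],[0,-9,0],9.5],[[-1.5,0.1,-0.2],[0,-9,0],9.5]]'

```text
t: 17.3
eef_pos: [598.5, 2.0, 136.4]
tcp_rot: [-1.566, -0.005, -1.027]
ft_force: [0.3, -0.1, 0.4]
opening: 0.998
```

Emit:
apply_moves --increments '[[[-1.5,0.1,0],[0,-9,0],9.5],[[-1.5,0.1,0.2],[0,-9,0],9.5],[[-1.5,0.1,0.5],[0,-9,0],9.5],[[-1.4,0,0.7],[0,-8.5,0],9.5],[[-1.2,0,0.9],[0,-7,0],9.5]]'

```text
t: 17.92
eef_pos: [557.5, 68.3, 138.5]
tcp_rot: [-1.569, -0.012, -0.26]
ft_force: [0.5, 0.5, -1.0]
opening: 1.0
```

```bash
python3 -c "
from h import *
stg(); plan(goal(-110,0,51,-15.2),5)"
```

```text
t 17.93 stage xy -113.0 -0.9 z 138.5 yaw -14.9 F stage [ 0.4  0.6 -1. ] open 1.00
[0.04, 1.75, 0.01] [-0.0, 0.1, 0.1]
[0.04, 1.75, 0.02] [-0.0, 0.1, 0.1]
[0.05, 1.75, 0.02] [-0.0, 0.1, 0.1]
[0.05, 1.75, 0.02] [-0.0, 0.1, 0.1]
[0.06, 1.75, 0.02] [-0.0, 0.1, 0.1]
```

Emit:
apply_moves --increments '[[[0,1.9,0],[0,0,0.4],9.5],[[0,1.9,0],[0,0,0.3],9.5],[[0,1.9,0],[0,0,0],9.5],[[0,1.7,0.1],[0,0,0],9.5],[[0.1,0.8,0],[0,0,0],9.5]]'

```text
t: 18.55
eef_pos: [559.7, 67.3, 51.2]
tcp_rot: [-1.569, 0.002, -0.27]
ft_force: [0.2, -0.5, -0.3]
opening: 1.0
```

```bash
python3 -c "
from h import *
stg(); plan(goal(-95,0,50,-15.2),1)"
```

```text
t 18.55 stage xy -110.6 -1.3 z 51.2 yaw -15.5 F stage [ 0.3 -0.4 -0.3] open 1.00
[1.56, 0.12, 0.14] [-0.1, -0.3, -0.1]
```

Emit:
apply_moves --increments '[[[0.4,0.1,0],[0,0,0],9.5],[[0.4,0,0],[0,0,0],9.5],[[0.4,0,0],[0,0,0],9.5],[[0.2,0,0],[0,0,0],9.5],[[0.1,0,0],[0,0,0],9.5]]'

```text
t: 19.18
eef_pos: [576.0, 62.3, 50.3]
tcp_rot: [-1.569, 0.001, -0.273]
ft_force: [0.5, -1.0, 0.2]
opening: 0.998
```

Emit:
apply_moves --increments '[[[0.12,0,0],[0,0,0],9.5],[[0.1,0,0],[0,0,0],9.5],[[0.08,0,0],[0,0,0],9.5],[[0.08,0,0],[0,0,0],9.5],[[0.08,0,0],[0,0,0],9.5]]'

```text
t: 19.8
eef_pos: [577.7, 61.8, 50.3]
tcp_rot: [-1.57, 0.007, -0.271]
ft_force: [-5.2, 1.9, 2.9]
opening: 0.997
```

```bash
python3 -c "
from h import *
stg()"
```

```text
t 19.80 stage xy -91.8 -2.0 z 50.3 yaw -15.5 F stage [-5.5  0.5  2.9] open 1.00
```

Emit:
apply_moves --increments '[[[0.1,0,0],[0,0,0],9.5],[[0.12,0,0],[0,0,0],9.5],[[0.13,0,0],[0,0,0],9.5],[[0.13,0,0],[0,0,0],9.5],[[0.13,0,0],[0,0,0],9.5]]'

```text
t: 20.42
eef_pos: [577.7, 61.5, 49.6]
tcp_rot: [-1.573, 0.02, -0.268]
ft_force: [-7.3, 1.4, 3.8]
opening: 0.998
```

```bash
python3 - <<'E'
from h import *
stg()
for i in range(10): read_camera("side")
stg(); 
a=ortho(read_camera("side"),57,560,790,-80,150,2.6); cv2.imwrite("pics/h.png",a[:,:,::-1]); stg()
E
```

```text
t 20.43 stage xy -91.7 -2.2 z 49.6 yaw -15.4 F stage [-7.4 -0.6  3.8] open 1.00
t 20.93 stage xy -91.7 -2.2 z 49.7 yaw -15.4 F stage [-7.7  0.9  4. ] open 1.00
t 20.98 stage xy -91.7 -2.2 z 49.6 yaw -15.4 F stage [-7.5 -0.5  4. ] open 1.00
```

View pics/h.png

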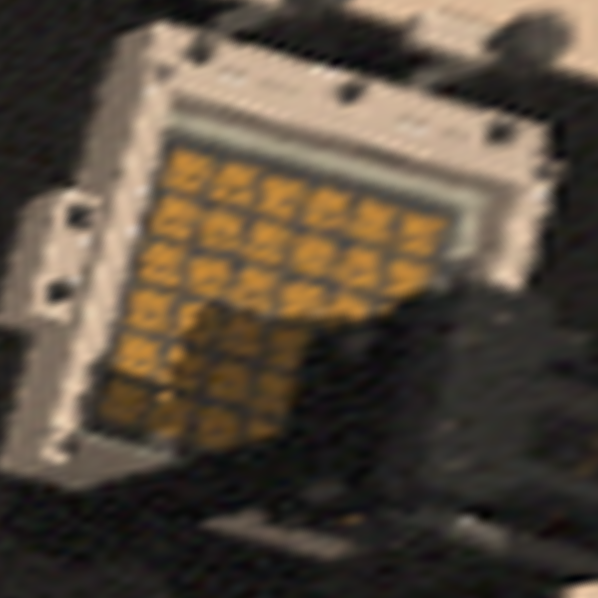

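The frame sits against the fence (seam along (165,30)-(545,125)) and the side stop (seam at (95,250)). The push holds at about 7.5 N, so I hand in.

```bash
python3 -c "
from h import *
env.job_done(); stg()"
```

```text
the job is handed in; nothing more can be done
the job is handed in; nothing more can be done
```

The photomask is home in the corner and the arm is still holding it against the long fence. I handed the job in at about 21 s of the 58 s allowed; no verdict is reported.

**What I did:** I slid the aluminium-framed mask flat over the bed with the open fingers. It went first to the side stop, then to the long fence, then I pushed it against the side stop once more. I finished with the steady push against the fence.

**Last checks:**
- **Push:** it held steady for about half a second at 7.4–7.7 N by the wrist sensor. The fence may feel up to 2 N less because of friction on the bed. The fingers also press down on the mask with about 4 N, which should be harmless.
- **Long fence:** it stopped solidly at the same place both times (tool at x = -91.7 mm in the stage's frame).
- **Side stop:** it also stopped at the same place both times (y = -90.8 and -90.9 mm). I did not probe it again after the final push. The fingers drifted only about 0.2 mm sideways during that push.
- **Cameras:** the top and side pictures show the frame seated and square. They cannot resolve the side-stop gap to 3 mm, so that one rests on the contact positions.
- **Tool tilt:** the tool tilted about 0.02 rad under the push.
- **Other things on the bench:** I did not re-measure the bystanders, but the arm's path stayed clear of them.

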